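# Switch on the magnetic chuck at its guarded toggle

## Task

Switch on the magnetic chuck so that the angle offcut on it is held for grinding: at the control unit, swing the red guard well up with a finger, flip the toggle beneath it right over to ON (away from the lip, towards the guard's hinge) while the guard is up, then draw the finger out and let the guard drop fully shut. Do not press the red stop button, and do not lift or shift anything that stands or lies about on the bench, the chuck or the unit.

Things in the scene. Friction and masses are not known exactly. Their poses are not given: they have to be found in the camera images.
- unit: Chuck control unit, bolted down: grey steel box 170 (x) x 240 (y) mm with a flat aluminium face plate on top at 102 mm. Origin: centre of the underside; x points from its front (robot side) to its back, z up; turned up to 20 degrees. On the plate (x, y): guarded toggle on a yellow field at the front edge, y = 40; stop button at -35, -70; 19 mm high knob at 45, 15; lamp at 45, 75 mm.
- guard (a joint): Hinge of the red guard over the toggle (rad): 0 = shut, grows as its front swings up and back, stop at 1.2. Weight and a weak spring (about 0.4 N at the lip) always shut it, so it must be held up while the toggle is flipped. A hood 50 mm wide, 56 mm long from pin to front, top 45 mm above the plate, 46 mm clear between 14 mm deep cheeks, open below them; its front apron ends in an out-turned lip.
- guard_lip (a point): Front edge of the guard's pull lip (40 mm wide, 9 mm long, 3 mm thick), middle of its width; moves with the guard. Guard shut: 65 mm in front of the hinge pin and 10 mm above the face plate, overhanging the front of the box by about 9 mm with free space below, so that a tilted fingertip can go under it.
- guard_hinge (a point): Middle of the guard's hinge pin, 10 mm above the face plate (unit frame x = -29, y = 40, z = 112 mm); the pin lies along the unit's y, between steel lugs.
- toggle (a joint): Toggle switch under the guard (rad): 0 = OFF, lever leaning 0.36 to the front (towards the lip); 0.72 = ON, leaning as much towards the hinge. It swings in the unit's x-z plane between hard stops, is stiff (about 2.5 N at the tip moves it) and stays where it is left, so it must be pushed right over to its stop.
- toggle_tip (a point): Centre of the black ball, 12 mm across, on the toggle's lever. The lever is 26 mm long from a pivot 30 mm in front of the hinge pin and 6 mm above the face plate; the ball's centre is about 30 mm above the plate at both ends of its throw and moves 18 mm back from OFF to ON.
- estop (a joint): Red mushroom stop button, 40 mm across, on a yellow square on the unit, its top 145 mm above the bench (m pressed: 0 = out, 0.006 = fully down). Must not be pressed.
- estop_top (a point): Centre of the stop button's top.
- chuck: Magnetic chuck bolted to the bench: green block with a steel top with brass strips, 200 x 130 x 70 mm, and a low fence along its back. Origin: centre of its underside. The unit and the chuck stand side by side, either one on the left.
- offcut: Rusty angle iron lying loose on the chuck, 60 x 150 mm, 60 mm high, top 130 mm above the bench. Origin: centre of the underside. Leave alone.
- magnet: Blue square welding magnet, 50 x 50 x 15 mm, lying loose on the unit's face plate behind the stop button. Origin: centre of the underside. Leave alone.
- disc: Brown flap disc, 115 mm across and 13 mm high, lying on the bench at the right. Origin: centre of the underside. Leave alone.
- clamp: Steel F-clamp 340 mm long with a red and black handle, 28 mm high, lying along y in front of the unit and the chuck; its bar runs through the origin along y, its jaws reach 113 mm from it towards -x. Leave alone.
- grinder: Angle grinder lying on the bench at the left, 300 mm long, disc up, 77 mm high. Origin: under the disc's centre. Leave alone.
- hammer: Hammer lying on the bench at the right, 260 mm long. Leave alone.
- spray: Yellow spray can with an orange cap standing at the right, 65 mm across, 200 mm high. Origin: centre of the underside. Leave alone.

How it is judged (in metres and radians):
On the way, in this order (a step that is already met when the one before it is completed fails the run):
1. the guard is swung up, by 0.35 rad (20 degrees) or more, with the toggle not yet past the middle of its throw (value of joint guard above 0.35 rad and value of joint toggle below 0.36 rad), for 0.05 s.
2. the toggle is flipped to ON while the guard is up (value of joint toggle above 0.64 rad and value of joint guard above 0.3 rad), for 0.05 s.
3. the guard has dropped shut over the toggle at ON (value of joint guard below 0.06 rad and value of joint toggle above 0.64 rad), for 0.2 s.
At the end, for the whole second after the job is handed in: The toggle is at ON (over 0.64 of 0.72 rad), the guard is shut over it and at rest (within 0.06 rad), the stop button is out, and none of the loose things has moved 20 mm or more from where it was (all of step 3 and velocity of joint guard between -0.1 and 0.1 rad/s and value of joint estop below 0.002 m and distance of each of offcut, magnet, disc, clamp, grinder, hammer, spray from where it was at the start of the episode below 0.02 m); the robot touches nothing.
It fails at once if the stop button is pressed (2 mm or more) (value of joint estop above 0.002 m).
It fails at once if a loose thing on the bench, the chuck or the unit is lifted or shifted by 20 mm or more (distance of any of offcut, magnet, disc, clamp, grinder, hammer, spray from where it was at the start of the episode above 0.02 m).
It also fails if it takes over 32 s, if anything falls off the work surface, if the arm or the gripper's body presses on something with over 40 N, if the wrist force passes 120 N, or if a joint passes its speed limit or range.

## Robot

A 6-joint arm with a two-finger parallel gripper is mounted at the origin on the work surface. World frame = base frame: x ahead of the robot, y to its left, z up, the work surface at z = 0. Lengths are in mm, angles in rad, forces in N, time in s.
With the tool pointing down it reaches from about 350 to 775 mm from the base axis. Payload 7.3 kg.
Tool frame: the origin (TCP) lies midway between the tips of the shut fingers; the grasp point (between the pads) lies 19 mm behind it; z points along the fingers, y is the line along which they close (so a half turn about z gives the same grasp; the last joint's range is limited). The gripper opens to 92 mm and grips with 3 to 60 N. Pads are 19 mm wide; open, the fingers measure 130 mm over their backs; the gripper's body (75 mm by 190 mm) begins 47 mm behind the grasp point.
Start: joints at [-1.413, 0.342, 1.524, -0, 1.275, -0.146], TCP at [157.075, -500.971, 226.741] pointing down, gripper open.
Joint ranges: [-2.53, 2.53], [-0.77, 2.02], [0.04, 2.7], [-1, 4.14], [0.28, 2.66], [-3.11, 3.11]. Speed limits (rad/s): [2.57, 2.57, 3.14, 3.14, 3.14, 3.14].

## Interface

Orientations are given as [roll, pitch, yaw] about the fixed x, y, z axes, in that order (R = Rz(yaw) Ry(pitch) Rx(roll)).
In Python, from plant import bot gives the robot as it stands. The module is installed in compiled form; this text tells all that it offers.
- The arm moves only by the shell command python3 -m crank 'ROWS' [OPENING]. ROWS is JSON, a list of rows, each a list of 6 numbers: the shift along the tool's x, y, z in m, then the turn, a rotation vector about the tool's x, y, z in rad. In form: [[dx, dy, dz, wx, wy, wz], ...]. A call has 1 to 5 rows; each row shifts and turns the commanded pose from where the row before left it, along the tool's axes as they then stand; what a row does not reach is not made up. A row lasts 1/8 s, in which the tool goes at most 62.5 mm and 10.7 degrees, less where a joint would pass 70% of its speed; a pose out of reach is approached as far as the arm can. A call is refused whole if a number of a shift passes 0.0625 or a number of a turn 0.188, either way. A call with a gripper value outside its range is refused whole. OPENING is the opening in per cent of the stroke, from 0 (shut) to 100 (fully open), set as the call begins (- or left out, the last holds). The fingers move at their own pace and stop on an object; the grip force is fixed at half the most. Time passes only in rows, so rows that do not move let the fingers close. It gives the time, the measured TCP pose, the force, the opening and the grip force at its end, in the units of the state.
- bot.get_obs(): the state, without advancing time (a new reading comes with each control period).
- bot.capture(name): name is "side" or "top"; returns a dict with "color" (420x560x3 uint8, blue, green, red), "fov_y" (degrees; the focal length in pixels is half the picture's height over the tangent of half this angle, whatever the lens; pixels are square), "cx", "cy" (the principal point, pixels), "k1" (the pictures are not rectified: a ray, as slopes to the right and down, at radius r is drawn at 1 + k1 r^2 times it, then the intrinsics apply), "extrinsics" (4x4, takes a point from world to camera coordinates). Camera axes: x right, y up, looking along -z (the intrinsics and any distortion apply to the point x, -y, -z); pixel columns grow to the right and rows downward; lengths in mm; the calibration is good to about 2 mm. A picture is of the moment at which its call begins. There is no depth.
- bot.close_job(): hands the job in; it is judged then, once.
The state is a dict: "time": time; "joint_positions": joint angles; "dq": joint speeds; "tau": joint torques, N m; "tool_pos": TCP position; "tcp_rot": TCP orientation; "contact_force": force on the tool from outside, world axes, zero at the start; "moment": the same for the moment, N m; "grip_width": finger opening in mm; "finger_force": force on a finger pad.
Only numpy, scipy, OpenCV 4.12 (cv2) and the standard library are available. Lean on these libraries where they do the work, as an engineer would, in place of code of your own. Each camera call takes 0.05 s, during which the arm holds its last target. There are 200 camera calls.

## Working session

There is one attempt and no reset: what is moved stays moved. The work goes in short steps, Python scripts to look and compute and a shell command to move; the robot and the scene stay as the last step left them, time stands still between calls to the robot, and variables do not carry over. Pictures are saved under pics/ and viewed, at most 10 in all, crops included, and the job is handed in when it is done.

```bash
mkdir -p pics
cat > h.py <<'E'
import numpy as np,cv2
from plant import bot
def K(c):
    f=210/np.tan(np.radians(c["fov_y"])/2); return f
def ray(c,u,v):
    f=K(c); d=np.array([(u-c["cx"])/f,(v-c["cy"])/f]); s=d.copy()
    for _ in range(30): s=d/(1+c["k1"]*(s@s))
    E=np.array(c["extrinsics"]);R=E[:3,:3];t=E[:3,3]
    return -R.T@t, R.T@np.array([s[0],-s[1],-1])
def onz(c,u,v,z):
    o,d=ray(c,u,v); return o+d*(z-o[2])/d[2]
def proj(c,p):
    E=np.array(c["extrinsics"]);q=E[:3,:3]@np.array(p,float)+E[:3,3]
    s=np.array([q[0],-q[1]])/-q[2]; s=s*(1+c["k1"]*(s@s)); return s*K(c)+[c["cx"],c["cy"]]
def two(c1,p1,c2,p2):
    o1,d1=ray(c1,*p1);o2,d2=ray(c2,*p2)
    a=np.linalg.lstsq(np.c_[d1,-d2],o2-o1,rcond=None)[0]
    A=o1+a[0]*d1;B=o2+a[1]*d2; return (A+B)/2,np.linalg.norm(A-B)
E
python3 - <<'E'
from h import *
for n in("top","side"):
    c=bot.capture(n); cv2.imwrite(f"pics/{n}0.png",c["color"]); print(n,c["fov_y"],c["cx"],c["cy"],c["k1"],ray(c,280,210))
o=bot.get_obs();print(o["tool_pos"],o["tcp_rot"],o["time"],o["grip_width"])
E
```

```text
top 52.23905742786789 276.64081682574766 210.54068350655353 -0.12600673589408715 (array([ 403.64550335,  -10.43837989, 1349.41927143]), array([ 0.12212931, -0.0048104 , -0.99253433]))
side 56.93342020370215 275.15237623197476 209.11081106786395 0.021462456546859746 (array([-138.41787639,  993.51037329,  918.93084136]), array([ 0.46629805, -0.69052764, -0.55308194]))
[ 157.00917907 -500.60965507  226.11372004] [-3.14027268e+00 -1.88000942e-04  3.03801964e-01] 0.1 91.6417257856806
```

View pics/top0.png

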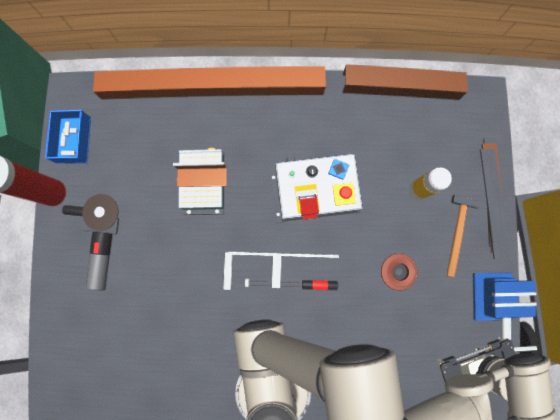

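View pics/side0.png

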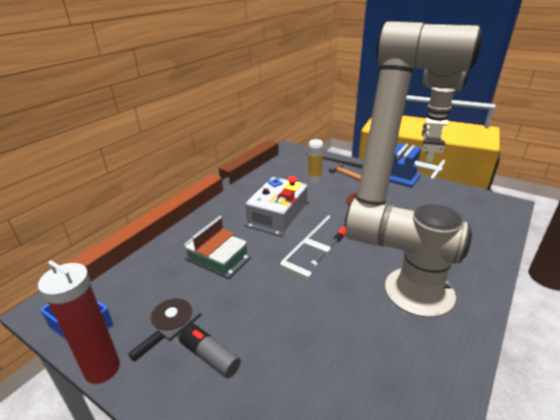

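The top view shows the unit at about (318,187), with the guard at (309,206), stop button at (346,193), knob at (312,171) and lamp at (292,174). The clamp lies in front, around rows 255–285. I'll get subpixel centroids next.

Run:
```python
from h import *
a=bot.capture("top");b=bot.capture("side")
ca=cv2.resize(a["color"][145:225,265:370],None,fx=5,fy=5,interpolation=cv2.INTER_CUBIC)
cb=cv2.resize(b["color"][170:240,240:320],None,fx=5,fy=5,interpolation=cv2.INTER_CUBIC)
im=np.zeros((400+0,525,3),np.uint8);im[:]=ca
o=np.zeros((400,400,3),np.uint8);o[:350]=cb
cv2.imwrite("pics/z1.png",cv2.resize(np.hstack([im,o]),(800,346)))
def blobs(c,r):
    h=cv2.cvtColor(c["color"],cv2.COLOR_BGR2HSV)
    for nm,m in(("red",((h[...,0]<6)|(h[...,0]>174))&(h[...,1]>170)&(h[...,2]>90)),("yel",(h[...,0]>18)&(h[...,0]<35)&(h[...,1]>120)),("blue",(h[...,0]>95)&(h[...,0]<125)&(h[...,1]>130)),("dark",h[...,2]<60),("green",(h[...,0]>40)&(h[...,0]<90)&(h[...,1]>90))):
        mm=np.zeros(m.shape,np.uint8);mm[r[0]:r[1],r[2]:r[3]]=m[r[0]:r[1],r[2]:r[3]]
        n,_,st,ce=cv2.connectedComponentsWithStats(mm)
        for s,e in zip(st[1:],ce[1:]):
            if s[4]>8: print(nm,s,e.round(1))
print("top");blobs(a,(145,225,270,370));print("side");blobs(b,(170,240,240,320))
```

```text
top
red [340 187  11  11  27] [343.4 193.5]
red [301 197  17  22 302] [309.  207.9]
yel [295 184  21   7  96] [304.9 187.4]
yel [333 184  22  21 266] [342.8 194.8]
yel [297 200   4  14  36] [298.5 206.6]
blue [329 160  20  19 150] [337.9 169.2]
green [290 172   4   3   9] [291.7 172.9]
side
red [289 177   8   6  33] [292.1 179.4]
red [281 189  14  13  84] [287.8 194. ]
yel [309 170  11   6  60] [314.1 172.3]
yel [284 182  17   9  90] [292.4 185.7]
yel [270 195   8   6  12] [273.3 197.4]
yel [280 198   9   7  33] [283.8 201.8]
blue [268 180  14   6  46] [274.6 182.8]
dark [240 170  11   7  42] [243.4 171.9]
dark [264 190   5   3  10] [265.7 191.4]
```

View pics/z1.png

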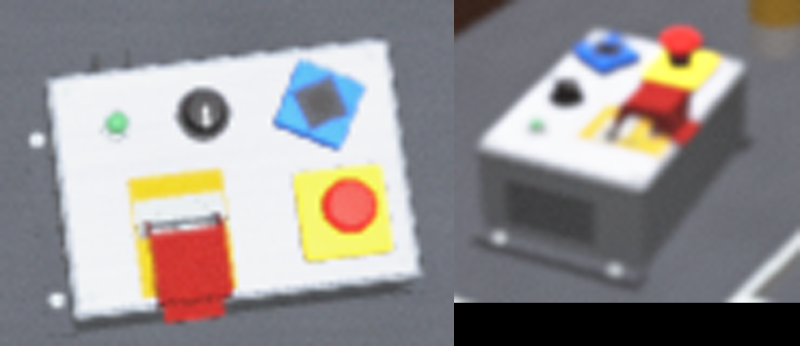

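```bash
cat > u.py <<'E'
from h import *
def fit():
    a=bot.capture("top")
    P=[((50,80),(85,120,102)),((385,42),(85,-120,102)),((420,277),(-85,-120,102)),((75,318),(-85,120,102)),((349,205),(-35,-70,145)),((203,113),(45,15,121)),((116,123),(45,75,106))]
    W=[];U=[]
    for (x,y),u in P:
        W.append(onz(a,265+x/4.324-.4,145+y/4.324-.4,u[2])[:2]);U.append(u[:2])
    W=np.array(W);U=np.array(U,float)
    wc=W.mean(0);uc=U.mean(0);H=(U-uc).T@(W-wc);th=np.arctan2(H[0,1]-H[1,0],H[0,0]+H[1,1])
    R=np.array([[np.cos(th),-np.sin(th)],[np.sin(th),np.cos(th)]]);t=wc-R@uc
    return a,th,R,t,W-(U@R.T+t)
E
python3 - <<'E'
from u import *
a,th,R,t,r=fit();b=bot.capture("side")
print(th,t,"\n",r.round(1))
w=lambda x,y,z:np.r_[R@[x,y]+t,z]
for n,p in dict(lip=(-94,40,112),hinge=(-29,40,112),estop=(-35,-70,145),tipOFF=(-68,40,132)).items():
    print(n,w(*p).round(1),proj(a,w(*p)).round(1),proj(b,w(*p)).round(1))
print("estop2",two(a,(345.4,192),b,(240+226/4.324-.4+0,0)) if 0 else two(a,(265+349/4.324-.4,145+205/4.324-.4),b,(240+(682-454)/4.324-.4,170+40/4.324-.4)))
# clamp extents
for u,v in((228,253),(338,256),(228,289),(277,287),(248,283),(337,285),(303,285)): print("clamp",onz(a,u,v,20).round(0))
E
```

```text
0.1278602869081758 [ 630.78967    -129.28433076] 
 [[-2.  -4.1]
 [-2.4  1.8]
 [ 2.1  1.6]
 [ 2.  -1.3]
 [ 0.8  0.8]
 [-1.8  1.1]
 [ 1.4  0.1]]
lip [ 532.5 -101.6  112. ] [309.2 218.3] [294.3 200.2]
hinge [596.9 -93.3 112. ] [306.4 196.4] [279.4 196.6]
estop [ 605.  -203.2  145. ] [345.6 192.3] [292.3 177.4]
tipOFF [558.2 -98.3 132. ] [308.6 208.7] [288.3 194.4]
estop2 (array([ 606.34807254, -203.97335511,  137.31207528]), np.float64(1.65908069203877))
clamp [431. 143.  20.]
clamp [ 426. -198.   20.]
clamp [320. 140.  20.]
clamp [329. -10.  20.]
clamp [340.  79.  20.]
clamp [ 336. -195.   20.]
clamp [336. -90.  20.]
```

```bash
python3 -m crank '[[0.0282,-0.0185,0,0,0,0],[0.0282,-0.0185,0,0,0,0],[0.0282,-0.0185,0,0,0,0],[0.0282,-0.0185,0,0,0,0],[0.0282,-0.0185,0,0,0,0]]' 0
python3 -m crank '[[0.0282,-0.0185,0,0,0,0],[0.0282,-0.0185,0,0,0,0],[0.0282,-0.0185,0,0,0,0],[0.0282,-0.0185,0,0,0,0],[0.0282,-0.0185,0,0,0,0]]'
python3 -m crank '[[0.0282,-0.0185,0,0,0,0],[0.0282,-0.0185,0,0,0,0],[0.0282,-0.0185,0,0,0,0],[0.0282,-0.0185,0,0,0,0],[0.0282,-0.0185,0,0,0,0]]'
```

```text
time: 0.92
tool_pos: [264.5, -369.6, 226.8]
tcp_rot: [3.141, -0.0, 0.304]
contact_force: [-0.3, 0.2, -0.0]
grip_width: 46.0
finger_force: 0.0
time: 1.55
tool_pos: [371.4, -239.2, 226.8]
tcp_rot: [3.141, -0.0, 0.304]
contact_force: [0.3, -0.5, 0.2]
grip_width: 1.1
finger_force: 0.0
time: 2.17
tool_pos: [478.3, -108.7, 226.7]
tcp_rot: [3.141, -0.0, 0.304]
contact_force: [0.4, -0.9, 0.8]
grip_width: 0.4
finger_force: 0.0
```

```bash
python3 -m crank '[[0,0,0,0,0,0.176],[0,0,0,0,0.18,0],[0,0,0,0,0.18,0],[0,0,0,0,0.18,0],[0,0,0,0,0.18,0]]'
python3 -m crank '[[0,0,0,0,0.18,0],[0,0,0,0,0.147,0],[0,0,0,0,0,0]]'
python3 - <<'E'
from h import *
o=bot.get_obs();print(np.round(o["joint_positions"],3))
E
```

```text
time: 2.8
tool_pos: [478.0, -104.7, 226.0]
tcp_rot: [-3.126, -0.644, 0.132]
contact_force: [1.2, 1.2, 0.3]
grip_width: 0.6
finger_force: 0.0
time: 3.18
tool_pos: [477.3, -97.4, 221.6]
tcp_rot: [-3.084, -0.839, 0.118]
contact_force: [-0.8, -0.4, 0.9]
grip_width: 0.6
finger_force: 0.0
[-0.802  0.058  2.27   1.25   0.72  -0.334]
```

```bash
cat > d.py <<'E'
from h import *
import sys
from scipy.spatial.transform import Rotation as Ro
TH=0.128; T=np.array([630.8,-129.3]); Q=Ro.from_euler('z',TH)
def delta(x,y,z,tilt):
    o=bot.get_obs();R=Ro.from_euler('xyz',o["tcp_rot"])
    p=Q.apply([x,y,z])+[*T,0]
    W=Ro.from_euler('z',TH)*Ro.from_euler('y',-tilt)*Ro.from_euler('x',np.pi)
    u=Q.inv().apply(np.array(o["tool_pos"])-[*T,0])
    print("t",o["time"],"unit pos",u.round(1),"zdir",Q.inv().apply(R.apply([0,0,1])).round(3),"F",np.round(o["contact_force"],1),"q",np.round(o["joint_positions"],2))
    print("tool shift m",(R.inv().apply(p-o["tool_pos"])/1000).round(4),"turn",(R.inv()*W).as_rotvec().round(3))
if __name__=="__main__": delta(*map(float,sys.argv[1:]))
E
python3 d.py -125 40 150 0.84
```

```text
t 3.175 unit pos [-148.1   51.2  221.6] zdir [ 0.743  0.05  -0.667] F [-0.8 -0.4  0.9] q [-0.8   0.06  2.27  1.25  0.72 -0.33]
tool shift m [-0.0377  0.0148  0.0644] turn [-0.05   0.001 -0.007]
```

```bash
python3 -m crank '[[-0.0094,0.0037,0.0161,0,0,0],[-0.0094,0.0037,0.0161,0,0,0],[-0.0094,0.0037,0.0161,-0.025,0,0],[-0.0094,0.0037,0.0161,-0.025,0,0],[0,0,0,0,0,0]]'; python3 d.py -115 40 92 0.9
```

```text
time: 3.8
tool_pos: [503.6, -105.1, 150.7]
tcp_rot: [-3.134, -0.839, 0.123]
contact_force: [0.1, 0.8, -0.4]
grip_width: 0.4
finger_force: 0.0
t 3.8 unit pos [-123.1   40.2  150.7] zdir [ 0.744  0.004 -0.668] F [ 0.1  0.8 -0.4] q [-0.73  0.27  2.33  1.69  0.6  -0.79]
tool shift m [-0.0383  0.0005  0.0453] turn [-0.003  0.061 -0.004]
```

```bash
python3 -m crank '[[-0.0096,0,0.0113,0,0,0],[-0.0096,0,0.0113,0,0,0],[-0.0096,0,0.0113,0,0,0],[-0.0096,0,0.0113,0,0,0],[0,0,0,0,0,0]]'; python3 d.py -94 40 92 0.84
python3 - <<'E'
from h import *
a=bot.capture("top");b=bot.capture("side")
ca=cv2.resize(a["color"][170:260,265:365],None,fx=4,fy=4,interpolation=cv2.INTER_CUBIC)
cb=cv2.resize(b["color"][150:240,250:350],None,fx=4,fy=4,interpolation=cv2.INTER_CUBIC)
cv2.imwrite("pics/z2.png",np.hstack([ca,cb]))
E
```

```text
time: 4.42
tool_pos: [511.7, -104.5, 92.8]
tcp_rot: [-3.135, -0.841, 0.123]
contact_force: [0.4, 0.3, 1.2]
grip_width: 0.6
finger_force: 0.0
t 4.425 unit pos [-115.    39.8   92.8] zdir [ 0.746  0.003 -0.666] F [0.4 0.3 1.2] q [-0.71  0.45  2.36  2.    0.66 -1.16]
tool shift m [ 0.0134 -0.0002  0.0162] turn [-0.003 -0.001 -0.004]
```

View pics/z2.png

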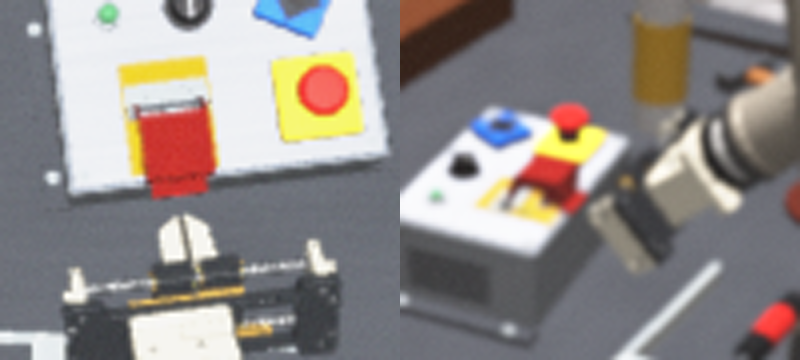

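The crop shows the pointed shut fingers at about (185,215), centred on the lip at (180,190) and just in front of it. I'll slide in under the lip next.

```bash
python3 -m crank '[[0.0045,0,0.0054,0,0,0],[0.0045,0,0.0054,0,0,0],[0.0038,0,0.0045,0,0,0],[0,0,0,0,0,0]]'; python3 d.py -90 40 112 0.84
```

```text
time: 5.03
tool_pos: [531.4, -102.1, 92.1]
tcp_rot: [-3.139, -0.842, 0.125]
contact_force: [-0.2, -0.5, 0.8]
grip_width: -0.0
finger_force: 0.0
t 5.025 unit pos [-95.1  39.6  92.1] zdir [ 0.746  0.001 -0.666] F [-0.2 -0.5  0.8] q [-0.66  0.46  2.32  2.03  0.63 -1.13]
tool shift m [ 0.0183 -0.0004 -0.0094] turn [-0.001 -0.002 -0.002]
```

```bash
python3 -m crank '[[0.006,0,-0.0045,0,0,0],[0.006,0,-0.0045,0,0,0],[0.006,0,-0.0045,0,0,0],[0.006,0,-0.0045,0,0,0],[0,0,0,0,0,0]]'; python3 d.py -75 40 135 0.84
python3 - <<'E'
from h import *
a=bot.capture("top");b=bot.capture("side")
ca=cv2.resize(a["color"][170:260,265:365],None,fx=4,fy=4,interpolation=cv2.INTER_CUBIC)
cb=cv2.resize(b["color"][160:220,260:327],None,fx=6,fy=6,interpolation=cv2.INTER_CUBIC)
cv2.imwrite("pics/z3.png",np.hstack([ca,cb[:,:400]]))
E
```

```text
time: 5.65
tool_pos: [533.4, -102.1, 122.1]
tcp_rot: [-3.139, -0.842, 0.125]
contact_force: [-0.5, -0.2, -0.1]
grip_width: 0.2
finger_force: 0.3
t 5.65 unit pos [-93.1  39.4 122.1] zdir [ 0.746  0.    -0.666] F [-0.5 -0.2 -0.1] q [-0.65  0.38  2.29  1.88  0.59 -0.95]
tool shift m [ 0.0217 -0.0006  0.0049] turn [-0.    -0.002 -0.002]
```

View pics/z3.png

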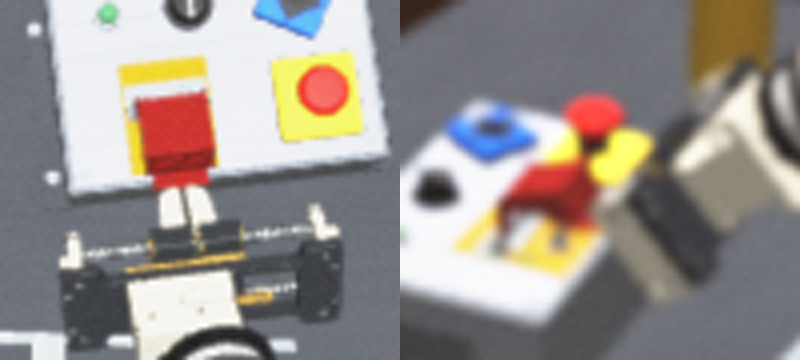

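The guard has risen and the fingertip is under the lip at about (180,185) in the left half. I'll keep going up and in.

```bash
python3 d.py -80 40 144 0.84; python3 -m crank '[[0.005,0,-0.0012,0,0,0],[0.005,0,-0.0012,0,0,0],[0.005,0,-0.0012,0,0,0],[0.005,0,-0.0012,0,0,0],[0.005,0,-0.0012,0,0,0]]'; python3 d.py -62 40 138 0.84
python3 - <<'E'
from h import *
a=bot.capture("top");b=bot.capture("side")
ca=cv2.resize(a["color"][170:260,265:365],None,fx=4,fy=4,interpolation=cv2.INTER_CUBIC)
cb=cv2.resize(b["color"][160:220,260:327],None,fx=6,fy=6,interpolation=cv2.INTER_CUBIC)
cv2.imwrite("pics/z4.png",np.hstack([ca,cb[:,:400]]))
E
```

```text
t 5.75 unit pos [-93.3  39.5 121.5] zdir [ 0.745  0.    -0.667] F [-1.6  1.3  0.6] q [-0.65  0.38  2.29  1.88  0.59 -0.95]
tool shift m [ 0.0256 -0.0006 -0.0051] turn [-0.    -0.001 -0.003]
time: 6.38
tool_pos: [545.8, -100.6, 144.8]
tcp_rot: [-3.138, -0.841, 0.124]
contact_force: [0.0, 0.5, -0.8]
grip_width: 0.0
finger_force: 0.2
t 6.375 unit pos [-80.6  39.3 144.8] zdir [ 0.746  0.    -0.666] F [ 0.   0.5 -0.8] q [-0.63  0.33  2.25  1.76  0.55 -0.78]
tool shift m [ 0.0073 -0.0007  0.0184] turn [-0.    -0.001 -0.003]
```

View pics/z4.png

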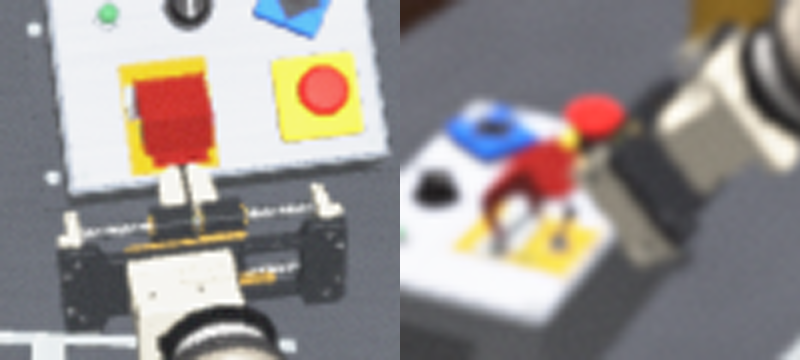

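The guard is well up and its apron rests on the finger at (183,165). The toggle is visible beneath it in the side half, at about (562,235). Next I'll push the toggle back.

```bash
python3 -m crank '[[0.0018,0,0.0064,0,0,0],[0.0018,0,0.0064,0,0,0],[0.0018,0,0.0064,0,0,0]]';python3 -m crank '[[0.0018,0,0.0064,0,0,0],[0,0,0,0,0,0]]'; python3 d.py -54 40 131 0.84
python3 - <<'E'
from h import *
a=bot.capture("top");b=bot.capture("side")
ca=cv2.resize(a["color"][170:260,265:365],None,fx=4,fy=4,interpolation=cv2.INTER_CUBIC)
cb=cv2.resize(b["color"][160:220,260:327],None,fx=6,fy=6,interpolation=cv2.INTER_CUBIC)
cv2.imwrite("pics/z5.png",np.hstack([ca,cb[:,:400]]))
E
```

```text
time: 6.85
tool_pos: [566.4, -98.2, 139.8]
tcp_rot: [-3.139, -0.852, 0.125]
contact_force: [-11.2, 1.9, 37.3]
grip_width: 0.2
finger_force: 16.1
time: 7.1
tool_pos: [570.9, -97.8, 134.1]
tcp_rot: [-3.14, -0.845, 0.125]
contact_force: [-1.9, -0.2, 4.3]
grip_width: 0.5
finger_force: 2.0
t 7.1 unit pos [-55.4  38.9 134.1] zdir [ 0.748 -0.    -0.664] F [-1.9 -0.2  4.3] q [-0.58  0.38  2.2   1.84  0.53 -0.82]
tool shift m [-0.0014 -0.0011  0.0031] turn [ 0.    -0.005 -0.002]
```

View pics/z5.png

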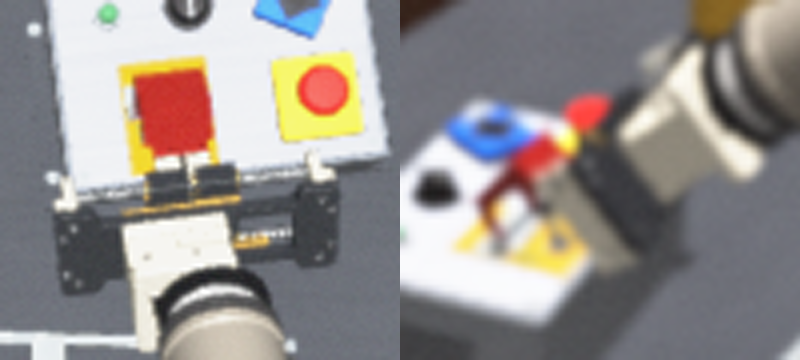

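Run:
```python
from d import *
b=bot.capture("side")
for n,p in dict(pivot=(-59,40,108),off=(-68,40,132),on=(-50,40,132),hinge=(-29,40,112),tcp=(-55.4,39,134)).items():
    q=proj(b,Q.apply(p)+[*T,0]); print(n,((q-[260,160]+.5)*10-.5-np.array([100,150])).round(0))
cv2.imwrite("pics/z6.png",cv2.resize(b["color"][160:220,260:327],None,fx=10,fy=10,interpolation=cv2.INTER_LANCZOS4)[150:550,100:500])
```

```text
pivot [167. 245.]
off [187. 198.]
on [146. 188.]
hinge [ 99. 220.]
tcp [159. 186.]
```

View pics/z6.png

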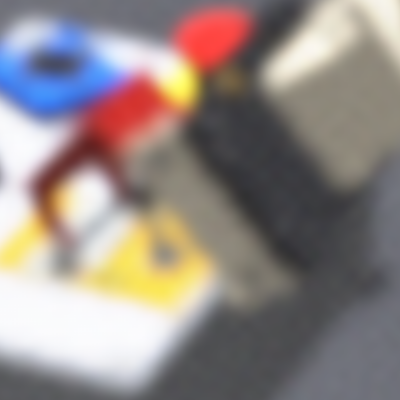

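The dark ball shows at (135,190), close to the predicted ON position at (146,188) and ahead of the fingertip. So the toggle is over, or nearly so. I'll push a little more and watch for the hard stop in the force reading.

```bash
python3 -m crank '[[0.001,0,0.0022,0,0,0],[0,0,0,0,0,0]]';python3 -m crank '[[0.001,0,0.0022,0,0,0],[0,0,0,0,0,0]]'; python3 d.py -54 40 131 0.84
```

```text
time: 7.5
tool_pos: [571.4, -97.4, 132.4]
tcp_rot: [-3.138, -0.842, 0.123]
contact_force: [-11.5, -1.4, 12.8]
grip_width: 0.3
finger_force: 8.6
time: 7.75
tool_pos: [572.1, -97.4, 131.9]
tcp_rot: [-3.139, -0.841, 0.122]
contact_force: [-32.3, -4.9, 28.0]
grip_width: 0.5
finger_force: 21.4
t 7.75 unit pos [-54.1  39.2 131.9] zdir [ 0.745 -0.002 -0.667] F [-32.3  -4.9  28. ] q [-0.57  0.39  2.2   1.84  0.52 -0.82]
tool shift m [-0.0006 -0.0008  0.0007] turn [ 0.002 -0.001 -0.004]
```

```bash
python3 -m crank '[[0,0,-0.006,0,0,0],[0,0,-0.012,0,0,0],[0,0,-0.012,0,0,0],[0,0,-0.015,0,0,0],[0,0,-0.015,0,0,0]]';python3 -m crank '[[0,0,-0.015,0,0,0],[0,0,-0.015,0,0,0],[0,0,-0.015,0,0,0],[0,0,-0.01,0,0,0],[0,0,0,0,0,0]]'; python3 d.py -54 40 131 0.84
python3 - <<'E'
from h import *
a=bot.capture("top");b=bot.capture("side")
ca=cv2.resize(a["color"][170:260,265:365],None,fx=4,fy=4,interpolation=cv2.INTER_CUBIC)
cb=cv2.resize(b["color"][160:220,260:327],None,fx=6,fy=6,interpolation=cv2.INTER_CUBIC)
cv2.imwrite("pics/z7.png",np.hstack([ca,cb[:,:400]]))
E
```

```text
time: 8.38
tool_pos: [528.9, -102.5, 170.8]
tcp_rot: [-3.137, -0.84, 0.123]
contact_force: [-0.9, 0.8, 0.1]
grip_width: 0.5
finger_force: 0.0
time: 9.0
tool_pos: [488.6, -108.1, 207.9]
tcp_rot: [-3.139, -0.841, 0.124]
contact_force: [-0.2, -0.4, 0.1]
grip_width: 0.7
finger_force: 0.0
t 9.0 unit pos [-138.3   39.1  207.9] zdir [ 0.745 -0.    -0.667] F [-0.2 -0.4  0.1] q [-0.77  0.1   2.28  1.36  0.64 -0.43]
tool shift m [-0.0011 -0.0009  0.1141] turn [ 0.    -0.001 -0.003]
```

View pics/z7.png

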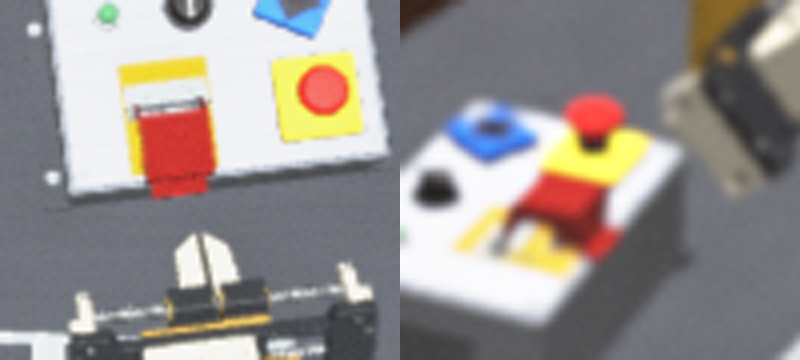

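The guard is shut again, with the lip at (180,190) as at the start. The finger is clear and the stop button is out.

```bash
python3 -m crank '[[0,0,0,0,0,0],[0,0,0,0,0,0],[0,0,0,0,0,0]]'; python3 -c "
from plant import bot
print(bot.close_job())"
```

```text
time: 9.48
tool_pos: [488.9, -107.9, 207.8]
tcp_rot: [-3.138, -0.841, 0.124]
contact_force: [-0.1, -0.4, 0.1]
grip_width: 0.4
finger_force: 0.0
the job is handed in; nothing more can be done
None
```

I raised the guard, pushed the toggle until it met its ON stop (about 43 N), drew the finger out and saw the guard drop shut, then handed the job in at 9.5 s; the stop button was not touched, I saw nothing loose move, and no verdict came back.

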